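Find the bowed display riser with a straightedge

TASK

One of the three wooden display risers has bowed upward in the sun: lay the straightedge lengthwise along the middle of a riser's top, let go of it, and press down gently on the end nearer the robot and then on the far end, going on to another riser until you know on which one it rocks. Set the bowed riser down on its legs in the empty crate without dropping it, lay the straightedge back along its felt pad, and leave the two good risers where they stand and the jewellery stands and boxes around them undisturbed.

Things in the scene. Friction and masses are not known exactly. Their poses are not given: they have to be found in the camera images.
- riser_1_board (a point): display riser one of three look-alikes: wooden bench-shaped stand, top board 200 x 60 x 12 thick on two end legs (open between), 45 high at mid-length. One of the three is bowed: top crowned along its length, ends nearly 4 lower than the middle; the other two are flat. Loose, 0.15 to 0.28 kg. Point: middle of the board, 39 up. x along its length, away from the robot within 0.25 rad; z up
- riser_2_board (a point): display riser two of three look-alikes: wooden bench-shaped stand, top board 200 x 60 x 12 thick on two end legs (open between), 45 high at mid-length. One of the three is bowed: top crowned along its length, ends nearly 4 lower than the middle; the other two are flat. Loose, 0.15 to 0.28 kg. Point: middle of the board, 39 up. x along its length, away from the robot within 0.25 rad; z up
- riser_3_board (a point): display riser three of three look-alikes: wooden bench-shaped stand, top board 200 x 60 x 12 thick on two end legs (open between), 45 high at mid-length. One of the three is bowed: top crowned along its length, ends nearly 4 lower than the middle; the other two are flat. Loose, 0.15 to 0.28 kg. Point: middle of the board, 39 up. x along its length, away from the robot within 0.25 rad; z up
- straightedge_mid (a point): aluminium straightedge, plain bar 190 x 24 wide x 16 high, 0.2 kg, loose, flat on the pad at the start. Point: its centre; x along its length, z up. On a flat riser a pressed end stays put. On the bowed one it rests level if laid with its middle within 10 of the riser's; pressed 80 from the middle it drops about 2.5 there, its other end rises about 7, and it comes back level when let go
- pad_top (a point): fixed dark grey felt pad, 250 x 90, 4 thick, where the straightedge lives. Point: centre of its top face, 4 above the table; x axis along its length
- crate_floor (a point): fixed open grey plastic crate, empty, 290 x 180 outside, 60 high, walls and floor 5 thick. Point: centre of its inner floor, 5 above the table; x axis along its length
- bust: black necklace bust, about 160 high and 105 across, loose bystander; origin under its centre
- bracelet_bar: black T-shaped bracelet bar, 160 wide and 125 high, loose bystander; origin under its centre
- ring_box: small ring box, 50 x 50 x 26, loose bystander; origin under its centre
- ring_box_2: second small ring box, 50 x 50 x 26, loose bystander; origin under its centre
Not all that is in view belongs to the job. What is shaped like the part that bears riser_2_board but purple or white is not meant.

How it is judged:
By the outcome, as a careful person would: the job done as asked, in the order asked, and still so for the second after the job is handed in, with the robot touching nothing.
It also fails if it takes over 72 s, if anything falls off the work surface, if the arm or the gripper's body presses on something with over 40 N, if the wrist force passes 120 N, or if a joint passes its speed limit or range.

ROBOT

A 6-joint arm with a two-finger parallel gripper is mounted at the origin on the work surface. World frame = base frame: x ahead of the robot, y to its left, z up, the work surface at z = 0. Lengths are in m, angles in rad, forces in N, time in s.
With the tool pointing down it reaches from about 0.275 to 0.825 m from the base axis. Payload 4.9 kg.
Tool frame: the origin (TCP) lies midway between the tips of the shut fingers; the grasp point (between the pads) lies 19 mm behind it (arm.grip_point_offset is the distance from the TCP to the grasp point, in m); z points along the fingers, y is the line along which they close (so a half turn about z gives the same grasp; the last joint's range is limited). The gripper opens to 85 mm and grips with 20 to 120 N. Pads are 22 mm wide; open, the fingers measure 114 mm over their backs; the gripper's body (76 mm by 85 mm) begins 54 mm behind the grasp point. The pads swing forward as they close: fully open they stand 13 mm farther back than shut.
Start: joints at [-0.134, 0.326, -0.193, 1.052, 0, 1.437], TCP at [0.55, 0, 0.231] pointing down, gripper open.
Joint ranges: [-2.65, 2.65], [-0.97, 1.79], [-1.3, 1.35], [-1.93, 2.1], [-1.47, 1.37], [-3.14, 3.14]. Speed limits (rad/s): [2.57, 2.57, 3.14, 3.14, 3.14, 3.14].

INTERFACE

Orientations are given as [roll, pitch, yaw] about the fixed x, y, z axes, in that order (R = Rz(yaw) Ry(pitch) Rx(roll)).
In Python, from cell import arm, vision, job gives the robot as it stands. The module is installed in compiled form; this text tells all that it offers.
- The arm moves only by the tool servo_tool, never from a script. Its argument "targets" is a list of rows, each a list of 3 entries, a list of its own where there are three numbers: the shift along the tool's x, y, z in mm, then the turn, a rotation vector about the tool's x, y, z in units of 8 degrees (1.0 is 8 degrees), then the finger opening in mm, from 0 to 85.4. A call has 1 to 5 rows; each row shifts and turns the commanded pose from where the row before left it, along the tool's axes as they then stand; what a row does not reach is not made up. A row lasts 1/10 s, in which the tool goes at most 50 mm and 8.59 degrees, less where a joint would pass 70% of its speed; a pose out of reach is approached as far as the arm can. A call with a gripper value outside its range is refused whole. The fingers move at their own pace and stop on an object; "force" is the grip in N (left out, the last holds). Time passes only in rows, so rows that do not move let the fingers close. It gives the time, the measured TCP pose, the force, the opening and the grip force at its end, in the units of the state.
- arm.get_obs(): the state, without advancing time (a new reading comes with each control period).
- vision.camera(name): name is "scene" or "side" or "wrist"; returns a dict with "pixels" (480x640x3 uint8, blue, green, red), "mtx" (3x3 intrinsics, pixels), "position" and "rotation" of the camera in the world. Camera axes: x right, y down, z forward; pixel columns grow to the right and rows downward; lengths in m; the calibration is good to about 2 mm. A picture is of the moment at which its call begins. There is no depth.
- job.sign_off(): hands the job in; it is judged then, once.
Trained networks look in a picture, given as the dict that the camera call returned (one of the last four; its "shot" number tells which), for a name from the list of things; names that differ only in an ending like _2 or _b are one class to them, and where a whole thing is asked for, a point or a joint stands for the part that bears it (a point fixed in the world has none). Each returns a list of dicts, best first, with "score" (0 to 1); they miss things now and then, are a little off and sometimes report something else, mostly with a low value. They report only what shows in the picture. A call takes as long as a camera call. They do not tell look-alikes from the thing itself.
- vision.look_for(picture, target): "rect" ([left, top, right, bottom] in pixels, round what is visible of it).
The state is a dict: "time_s": time; "joints": joint angles; "joint_velocities": joint speeds; "joint_efforts": joint torques, N m; "tcp_pos": TCP position; "tool_rot": TCP orientation; "wrist_force": force on the tool from outside, world axes, zero at the start; "ft_torque": the same for the moment, N m; "gripper_width": finger opening in m; "grip_force": force on a finger pad.
Only numpy, scipy, OpenCV 4.12 (cv2) and the standard library are available. Lean on these libraries where they do the work, as an engineer would, in place of code of your own. Each camera call takes 0.05 s, during which the arm holds its last target. There are 200 camera calls.

## Working session

There is one attempt and no reset: what is moved stays moved. The work goes in short steps, Python scripts to look and compute and a tool call to move; the robot and the scene stay as the last step left them, time stands still between calls to the robot, and variables do not carry over. Pictures are saved under pics/ and viewed, at most 10 in all, crops included, and the job is handed in when it is done.

Besides the shell and the picture viewer there is one more tool, called after ">>>" in YAML: its name, and indented under it one key for each argument. servo_tool: Moves the arm, as the interface text tells. Its arguments: {"type":"object","properties":{"targets":{"type":"array","items":{"type":"array"}},"force":{"type":"number"}},"required":["targets"]}

```bash
mkdir -p pics
python3 - <<'E'
from cell import arm,vision,job
import cv2,numpy as np
ims=[]
for n in("scene","side"):
    p=vision.camera(n); cv2.imwrite(f"pics/{n}0.png",p["pixels"]); print(n,p["mtx"].round(1).tolist(),p["position"],np.round(p["rotation"],3).tolist())
    for t in("riser_1_board","straightedge_mid","pad_top","crate_floor"):
        print(t,[(r["score"],np.round(r["rect"]).tolist()) for r in vision.look_for(p,t)][:5])
print({k:np.round(v,4).tolist() for k,v in arm.get_obs().items()})
E
```

```text
scene [[435.2, 0.0, 323.9], [0.0, 435.2, 245.3], [0.0, 0.0, 1.0]] [1.43291225 0.40673081 0.8632437 ] [-2.283, -0.011, 1.917]
riser_1_board [(0.65, [269.0, 219.0, 322.0, 274.0])]
straightedge_mid [(0.84, [407.0, 240.0, 437.0, 287.0])]
pad_top [(0.88, [390.0, 239.0, 446.0, 302.0]), (0.49, [331.0, 268.0, 371.0, 330.0])]
crate_floor [(0.9, [138.0, 171.0, 239.0, 241.0])]
side [[460.7, 0.0, 311.9], [0.0, 460.7, 240.3], [0.0, 0.0, 1.0]] [0.5430811  0.88554323 0.69780574] [-2.25, -0.001, -3.088]
riser_1_board [(0.86, [292.0, 210.0, 379.0, 250.0])]
straightedge_mid [(0.69, [293.0, 209.0, 380.0, 246.0]), (0.67, [313.0, 347.0, 419.0, 374.0])]
pad_top [(0.66, [314.0, 345.0, 420.0, 376.0])]
crate_floor [(0.86, [300.0, 127.0, 405.0, 178.0])]
{'time_s': 0.5, 'joints': [-0.1342, 0.3262, -0.1926, 1.052, -0.0, 1.4366], 'joint_velocities': [-0.0005, -0.0006, 0.0009, 0.0006, -0.001, 0.0026], 'joint_efforts': [-0.0004, -44.2962, 26.2538, 0.0028, -0.0001, 0.0], 'tcp_pos': [0.55, 0.0, 0.2312], 'tool_rot': [-3.1415, -0.0, 1.5708], 'wrist_force': [-0.3682, -0.4098, 0.2245], 'ft_torque': [0.0267, 0.0066, 0.0505], 'grip_force': 0.0, 'gripper_width': 0.0857}
```

View pics/scene0.png

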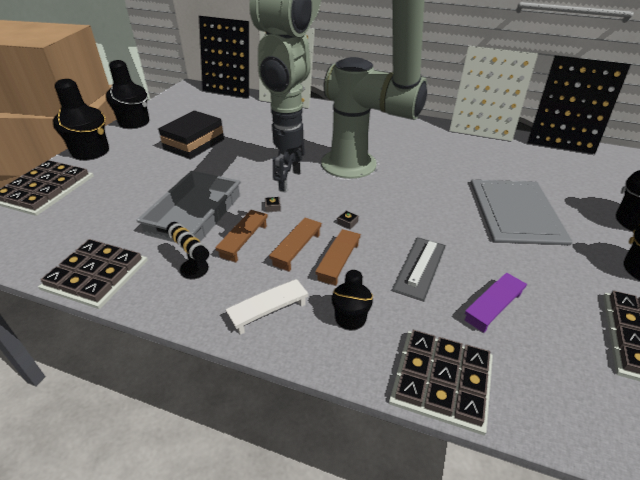

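View pics/side0.png

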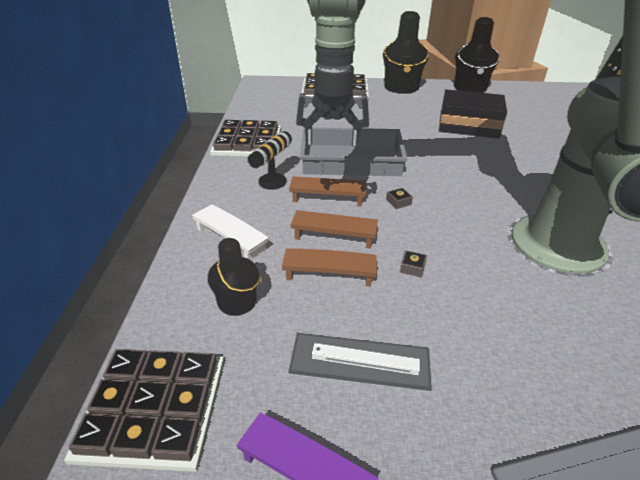

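```bash
cat > h.py <<'E'
from cell import arm,vision,job
import cv2,numpy as np
from scipy.spatial.transform import Rotation as Ro
def cam(n): return vision.camera(n)
def toworld(p,uv,z):
    uv=np.atleast_2d(np.asarray(uv,float)); R=Ro.from_euler('xyz',p["rotation"]).as_matrix()
    d=np.c_[uv,np.ones(len(uv))]@np.linalg.inv(p["mtx"]).T@R.T; c=np.asarray(p["position"])
    return (c+d*((z-c[2])/d[:,2])[:,None])[:,:2]
def topix(p,X):
    R=Ro.from_euler('xyz',p["rotation"]).as_matrix(); q=(np.atleast_2d(X)-p["position"])@R@np.asarray(p["mtx"]).T
    return q[:,:2]/q[:,2:]
def mask(p,kind):
    h=cv2.cvtColor(p["pixels"],cv2.COLOR_BGR2HSV).astype(int); H,S,V=h[...,0],h[...,1],h[...,2]
    m={'brown':(H<20)&(S>110)&(V>95),'white':(S<40)&(V>200)}[kind]
    return m.astype(np.uint8)
def rects(p,kind,z,amin=150,roi=None):
    n,l,s,_=cv2.connectedComponentsWithStats(mask(p,kind)); out=[]
    for i in range(1,n):
        if s[i,4]<amin: continue
        c,_=cv2.findContours((l==i).astype(np.uint8),cv2.RETR_EXTERNAL,cv2.CHAIN_APPROX_NONE)
        w=toworld(p,c[0][:,0],z)
        if not((w[:,0].mean()>.2)&(w[:,0].mean()<.95)&(abs(w[:,1].mean())<.6)): continue
        (cx,cy),(a,b),t=cv2.minAreaRect((w*1000).astype(np.float32))
        if a<b: a,b,t=b,a,t+90
        t=(t+90)%180-90
        out.append(np.round([cx,cy,a,b,t,*s[i,:4]],1).tolist())
    return out
def obs():
    o=arm.get_obs(); return {k:np.round(o[k],4).tolist() for k in("time_s","tcp_pos","tool_rot","wrist_force","gripper_width","joints")}
E
python3 - <<'E'
from h import *
for n in("scene","side"):
    p=cam(n)
    for k,z in(('brown',.045),('white',.02)):
        print(n,k); [print(r) for r in rects(p,k,z)]
    for t in("crate_floor","pad_top"):
        r=vision.look_for(p,t)[0]["rect"]; print(t,r)
p=cam("side")
cr=cv2.resize(p["pixels"][105:295,190:430],(0,0),fx=3.1,fy=3.1,interpolation=cv2.INTER_CUBIC);cv2.imwrite("pics/c1.png",cr)
E
```

```text
scene brown
[570.6, -148.5, 219.8, 84.5, -3.0, 216.0, 213.0, 51.0, 48.0]
[551.8, 15.0, 223.7, 80.6, -7.4, 269.0, 218.0, 52.0, 53.0]
[560.0, 143.3, 217.9, 67.6, -1.4, 316.0, 230.0, 44.0, 54.0]
scene white
[476.1, 372.1, 186.6, 20.9, -7.6, 409.0, 242.0, 27.0, 41.0]
[835.5, -472.1, 193.5, 190.4, 0.1, 39.0, 256.0, 107.0, 50.0]
[767.6, 21.1, 204.1, 63.9, -38.0, 226.0, 280.0, 82.0, 46.0]
[836.5, 480.5, 193.7, 192.3, 90.0, 391.0, 355.0, 101.0, 77.0]
crate_floor [136.3, 172.2, 239.7, 241.9]
pad_top [391.3, 238.4, 444.3, 300.2]
side brown
[558.5, -132.4, 199.0, 114.4, -4.7, 290.0, 177.0, 76.0, 29.0]
[539.6, 29.2, 198.0, 107.0, -8.1, 292.0, 211.0, 85.0, 37.0]
[543.7, 153.9, 198.6, 95.4, 3.2, 283.0, 249.0, 93.0, 31.0]
side white
[862.3, -371.1, 129.6, 44.1, -5.6, 210.0, 147.0, 43.0, 9.0]
[794.4, 11.8, 222.7, 93.1, -36.0, 192.0, 204.0, 76.0, 54.0]
[475.2, 375.4, 189.7, 33.8, -7.6, 312.0, 344.0, 108.0, 31.0]
[826.4, 486.6, 199.4, 196.5, -89.7, 64.0, 357.0, 159.0, 114.0]
crate_floor [298.2, 125.3, 406.4, 178.0]
pad_top [286.8, 330.7, 431.2, 389.1]
```

View pics/c1.png

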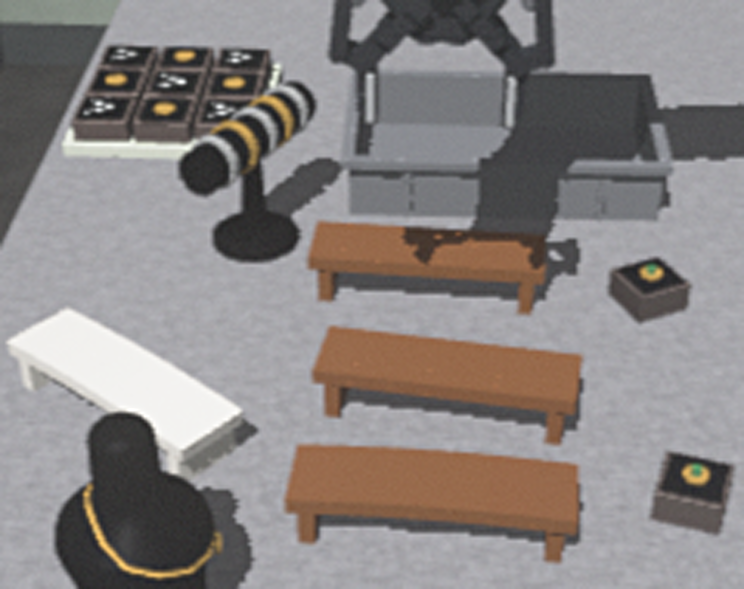

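Run:
```python
from h import *
p=cam("side"); m=mask(p,'brown'); g=cv2.cvtColor(p["pixels"],cv2.COLOR_BGR2LAB)[...,1].astype(float)
for (x,y,w,h) in((290,177,76,29),(292,211,85,37),(283,249,93,31)):
    U=[];V=[]
    for u in range(x+7,x+w-4):
        col=g[y-6:y+h+4,u]; lo=col[:3].mean(); k=np.argmax(col>(lo+col.max())/2)
        if k==0: continue
        t=(lo+col.max())/2; U.append(u); V.append(y-6+k-1+(t-col[k-1])/(col[k]-col[k-1]))
    U=np.array(U,float);V=np.array(V)
    c=np.polyfit(U,V,2); r=V-np.polyval(c,U); ok=abs(r)<.6; c=np.polyfit(U[ok],V[ok],2); l=np.polyfit(U[ok],V[ok],1)
    W=toworld(p,[[U[0],np.polyval(l,U[0])],[U[-1],np.polyval(l,U[-1])]],.045)
    d=W[0]-W[1]; print("sag px over half",c[0]*(w/2)**2, ok.sum(),"res",r[ok].std(),"yaw",np.degrees(np.arctan2(d[1],d[0])),"edge mid",W.mean(0))
# crate rim corners and pad: side view from crop (px = crop/3.1+offset)
crop=lambda a:[[190+u/3.1,105+v/3.1] for u,v in a]
print("crate near rim outer L,R",toworld(p,crop([(340,166),(671,170)]),.06).round(3).tolist())
print("near bottom L,R",toworld(p,crop([(350,212),(660,218)]),0).round(3).tolist())
print("pad corners",toworld(p,[(299,333),(432,348),(430,389),(289,372)],.004).round(3).tolist())
```

```text
sag px over half -3.8090588900253595 14 res 0.3028616751806135 yaw -9.256695458298223 edge mid [ 0.55445528 -0.18474846]
sag px over half 0.01693842674927548 71 res 0.11423379644963025 yaw -8.130983919306438 edge mid [ 0.53480481 -0.02570593]
sag px over half 1.5569212499988652 77 res 0.14985384957876546 yaw -2.8161805444393853 edge mid [0.54346093 0.1102258 ]
crate near rim outer L,R [[0.639, -0.269], [0.338, -0.278]]
near bottom L,R [[0.632, -0.289], [0.339, -0.295]]
pad corners [[0.598, 0.311], [0.348, 0.333], [0.364, 0.421], [0.609, 0.4]]
```

```bash
cat >> h.py <<'E'
def plan(x,y,z,yaw,n,grip,start=None):
    """rows to move to x,y,z (m) with tool down, tool yaw deg; printed in tool units"""
    o=arm.get_obs(); P0=np.array(start[:3]) if start else np.array(o["tcp_pos"]); w0=start[3] if start else np.degrees(o["tool_rot"][2])
    dw=(yaw-w0+180)%360-180; rows=[]; 
    for i in range(n):
        w=np.radians(w0+dw*i/n); d=(np.array([x,y,z])-P0)/n*1000
        rows.append([[round(d[0]*np.cos(w)+d[1]*np.sin(w),1),round(d[0]*np.sin(w)-d[1]*np.cos(w),1),round(-d[2],1)],[0,0,round(-dw/n/8,3)],grip])
    for i in range(0,n,5): print(str(rows[i:i+5]).replace(' ',''))
E
python3 -c "
from h import *
plan(.475,.372,.2,172.4,10,50)"
```

```text
[[[np.float64(37.2),np.float64(-7.5),np.float64(3.1)],[0,0,np.float64(-1.03)],50],[[np.float64(37.9),np.float64(-2.1),np.float64(3.1)],[0,0,np.float64(-1.03)],50],[[np.float64(37.8),np.float64(3.4),np.float64(3.1)],[0,0,np.float64(-1.03)],50],[[np.float64(36.9),np.float64(8.7),np.float64(3.1)],[0,0,np.float64(-1.03)],50],[[np.float64(35.3),np.float64(13.9),np.float64(3.1)],[0,0,np.float64(-1.03)],50]]
[[[np.float64(32.9),np.float64(18.9),np.float64(3.1)],[0,0,np.float64(-1.03)],50],[[np.float64(29.9),np.float64(23.4),np.float64(3.1)],[0,0,np.float64(-1.03)],50],[[np.float64(26.2),np.float64(27.4),np.float64(3.1)],[0,0,np.float64(-1.03)],50],[[np.float64(22.0),np.float64(30.9),np.float64(3.1)],[0,0,np.float64(-1.03)],50],[[np.float64(17.4),np.float64(33.7),np.float64(3.1)],[0,0,np.float64(-1.03)],50]]
```

>>> servo_tool:
  targets:
    - [[37,-7.5,3],[0,0,-1.03],50]
    - [[38,-2,3],[0,0,-1.03],50]
    - [[38,3.5,3],[0,0,-1.03],50]
    - [[37,9,3],[0,0,-1.03],50]
    - [[35,14,3],[0,0,-1.03],50]

```text
time_s: 1.4
tcp_pos: [0.5127, 0.1875, 0.2163]
tool_rot: [3.141, 0.0, 2.296]
wrist_force: [-0.3, 0.1, 0.3]
gripper_width: 0.0503
grip_force: 0.0
```

>>> servo_tool:
  targets:
    - [[33,19,3],[0,0,-1.03],50]
    - [[30,23.5,3],[0,0,-1.03],50]
    - [[26,27.5,3],[0,0,-1.03],50]
    - [[22,31,3],[0,0,-1.03],50]
    - [[17.5,33.5,3],[0,0,-1.03],50]

```text
time_s: 1.9
tcp_pos: [0.4753, 0.3738, 0.2012]
tool_rot: [3.141, 0.0, 3.015]
wrist_force: [0.3, -0.3, -0.1]
gripper_width: 0.0498
grip_force: 0.0
```

>>> servo_tool:
  targets:
    - [[0,0,0],[0,0,0],50]
    - [[0,0,0],[0,0,0],50]

```text
time_s: 2.1
tcp_pos: [0.4752, 0.3727, 0.2009]
tool_rot: [-3.141, -0.0, 3.01]
wrist_force: [0.9, 0.1, 0.0]
gripper_width: 0.0499
grip_force: 0.0
```

```bash
sed -i 's/print(str(rows\[i:i+5\])/print(str([[list(map(float,a)),list(map(float,b)),c] for a,b,c in rows[i:i+5]])/' h.py
python3 - <<'E'
from h import *
p=cam("wrist"); cv2.imwrite("pics/w1.png",p["pixels"]); print(obs()); print(p["position"],p["rotation"])
for r in rects(p,'white',.02): print(r)
for r in rects(p,'brown',.045): print(r)
E
```

```text
{'time_s': 2.15, 'tcp_pos': [0.4756, 0.3719, 0.2011], 'tool_rot': [-3.1408, -0.0002, 3.0082], 'wrist_force': [1.3918, 0.777, -0.727], 'gripper_width': 0.0504, 'joints': [0.5416, 0.446, -0.0913, 1.0341, -0.0005, 0.6751]}
[0.41061025 0.38192067 0.34397796] [2.88090113e+00 4.61822574e-04 1.43908026e+00]
[475.2, 371.9, 188.7, 23.4, -7.5, 303.0, 88.0, 32.0, 236.0]
[523.8, 142.9, 140.3, 60.7, -4.0, 0.0, 232.0, 85.0, 167.0]
[630.7, 147.4, 32.2, 9.6, -52.3, 71.0, 418.0, 20.0, 28.0]
```

View pics/w1.png

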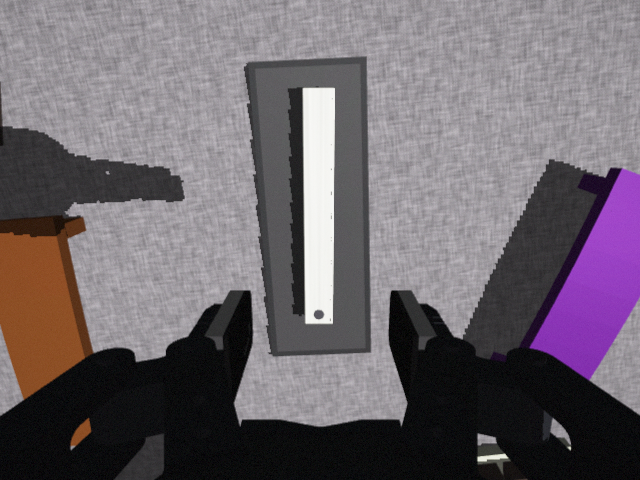

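>>> servo_tool:
  targets:
    - [[0,0,45],[0,0,0],50]
    - [[0,0,45],[0,0,0],50]
    - [[0,0,45],[0,0,0],50]
    - [[0,0,40],[0,0,0],45]
    - [[0,0,19],[0,0,0],45]

```text
time_s: 2.65
tcp_pos: [0.4742, 0.3691, 0.0038]
tool_rot: [-3.138, -0.004, 3.005]
wrist_force: [-0.9, -0.2, -0.3]
gripper_width: 0.0451
grip_force: 0.0
```

>>> servo_tool:
  targets:
    - [[0,0,0],[0,0,0],45]
    - [[0,0,0],[0,0,0],15]
    - [[0,0,0],[0,0,0],15]
    - [[0,0,0],[0,0,0],15]
    - [[0,0,0],[0,0,0],15]
  force: 50

```text
time_s: 3.15
tcp_pos: [0.4768, 0.3725, 0.0089]
tool_rot: [3.141, 0.002, 3.009]
wrist_force: [0.1, -1.6, 5.8]
gripper_width: 0.0226
grip_force: 51.6
```

```bash
python3 -c "
from h import *
plan(.547,.142,.2,176,7,15,start=[.4756,.3719,.2,172.4])"
```

```text
[[[-14.5,-31.2,-0.0],[0.0,0.0,-0.064],15],[[-14.2,-31.3,-0.0],[0.0,0.0,-0.064],15],[[-13.9,-31.5,-0.0],[0.0,0.0,-0.064],15],[[-13.6,-31.6,-0.0],[0.0,0.0,-0.064],15],[[-13.3,-31.7,-0.0],[0.0,0.0,-0.064],15]]
[[[-13.0,-31.8,-0.0],[0.0,0.0,-0.064],15],[[-12.8,-31.9,-0.0],[0.0,0.0,-0.064],15]]
```

>>> servo_tool:
  targets:
    - [[0,0,-30],[0,0,0],15]
    - [[0,0,-45],[0,0,0],15]
    - [[0,0,-45],[0,0,0],15]
    - [[0,0,-45],[0,0,0],15]
    - [[0,0,-30],[0,0,0],15]

```text
time_s: 3.65
tcp_pos: [0.4764, 0.3729, 0.2062]
tool_rot: [3.139, 0.003, 3.009]
wrist_force: [0.5, 0.2, -1.5]
gripper_width: 0.0227
grip_force: 50.7
```

>>> servo_tool:
  targets:
    - [[-14.5,-31,0],[0,0,-0.064],15]
    - [[-14.2,-31.3,0],[0,0,-0.064],15]
    - [[-14,-31.5,0],[0,0,-0.064],15]
    - [[-13.6,-31.6,0],[0,0,-0.064],15]
    - [[-13.3,-31.7,0],[0,0,-0.064],15]

```text
time_s: 4.15
tcp_pos: [0.5268, 0.2071, 0.2025]
tool_rot: [3.141, 0.0, 3.054]
wrist_force: [0.6, 1.0, -2.0]
gripper_width: 0.0223
grip_force: 50.6
```

>>> servo_tool:
  targets:
    - [[-13,-32,0],[0,0,-0.064],15]
    - [[-13,-32,0],[0,0,-0.064],15]
    - [[0,0,0],[0,0,0],15]
    - [[0,0,0],[0,0,0],15]

```text
time_s: 4.55
tcp_pos: [0.5474, 0.1418, 0.2023]
tool_rot: [3.141, -0.0, 3.07]
wrist_force: [-0.9, -0.0, -1.6]
gripper_width: 0.0224
grip_force: 50.6
```

Run:
```python
from h import *
p=cam("wrist"); cv2.imwrite("pics/w2.png",p["pixels"]); print(obs())
np.save("w2.npy",p,allow_pickle=True)
for r in rects(p,'brown',.045): print(r)
for r in rects(p,'white',.2): print(r)
```

```text
{'time_s': 4.6, 'tcp_pos': [0.5471, 0.1425, 0.2023], 'tool_rot': [3.141, -0.0005, 3.0712], 'wrist_force': [0.1296, 0.2189, -1.9922], 'gripper_width': 0.0226, 'joints': [0.1239, 0.375, -0.1979, 0.9982, 0.0006, 0.1943]}
[465.2, 2.8, 58.8, 32.6, -7.8, 84.0, 73.0, 53.0, 91.0]
[520.6, 114.3, 152.7, 5.5, -4.0, 272.0, 74.0, 13.0, 213.0]
[562.9, 169.4, 76.3, 1.7, -3.8, 356.0, 187.0, 4.0, 100.0]
[580.8, 0.8, 112.3, 60.4, -7.8, 94.0, 202.0, 86.0, 142.0]
[489.5, 146.7, 82.3, 25.7, -4.0, 281.0, 18.0, 81.0, 248.0]
[581.4, 140.3, 36.4, 25.6, -4.8, 289.0, 345.0, 65.0, 81.0]
[591.9, 258.4, 17.6, 2.2, -90.0, 595.0, 387.0, 45.0, 7.0]
```

View pics/w2.png

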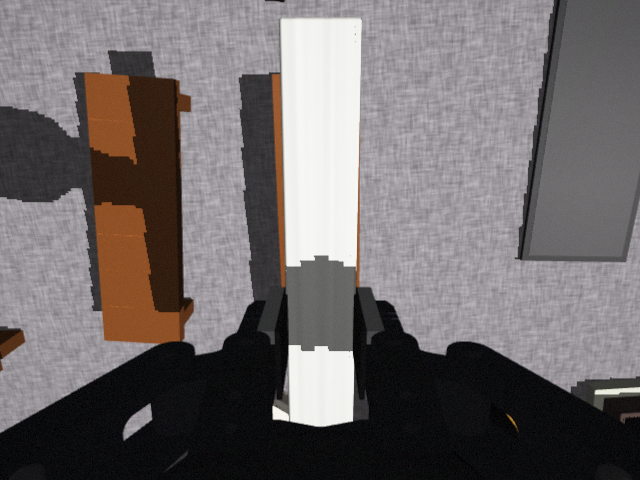

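>>> servo_tool:
  targets:
    - [[2,-1.6,45],[0,0,0],15]
    - [[0,0,45],[0,0,0],15]
    - [[0,0,40],[0,0,0],15]
    - [[0,0,17],[0,0,0],15]
    - [[0,0,0],[0,0,0],15]

```text
time_s: 5.1
tcp_pos: [0.5429, 0.1419, 0.0529]
tool_rot: [-3.141, -0.005, 3.074]
wrist_force: [-1.2, 0.3, -2.3]
gripper_width: 0.0223
grip_force: 50.6
```

>>> servo_tool:
  targets:
    - [[0,0,1.5],[0,0,0],15]
    - [[0,0,1],[0,0,0],15]
    - [[0,0,0],[0,0,0],15]

```text
time_s: 5.4
tcp_pos: [0.5462, 0.1412, 0.0541]
tool_rot: [3.141, 0.002, 3.072]
wrist_force: [-0.5, -0.0, -2.8]
gripper_width: 0.0224
grip_force: 50.6
```

>>> servo_tool:
  targets:
    - [[0,0,1.5],[0,0,0],15]
    - [[0,0,0],[0,0,0],15]

```text
time_s: 5.6
tcp_pos: [0.5456, 0.1408, 0.0518]
tool_rot: [3.141, 0.001, 3.071]
wrist_force: [0.1, 1.0, -2.0]
gripper_width: 0.0226
grip_force: 50.6
```

>>> servo_tool:
  targets:
    - [[0,0,1.5],[0,0,0],15]
    - [[0,0,0],[0,0,0],15]

```text
time_s: 5.8
tcp_pos: [0.5456, 0.1407, 0.05]
tool_rot: [3.141, 0.001, 3.071]
wrist_force: [-0.1, 0.4, -0.7]
gripper_width: 0.0227
grip_force: 50.8
```

>>> servo_tool:
  targets:
    - [[0,0,1],[0,0,0],15]
    - [[0,0,0],[0,0,0],15]

```text
time_s: 6.0
tcp_pos: [0.5456, 0.1408, 0.05]
tool_rot: [3.142, 0.001, 3.071]
wrist_force: [-2.5, -0.0, 7.6]
gripper_width: 0.0226
grip_force: 51.8
```

>>> servo_tool:
  targets:
    - [[0,0,-0.5],[0,0,0],15]
    - [[0,0,0],[0,0,0],45]
    - [[0,0,0],[0,0,0],45]
    - [[0,0,0],[0,0,0],45]

```text
time_s: 6.4
tcp_pos: [0.5454, 0.1408, 0.0491]
tool_rot: [3.142, -0.0, 3.071]
wrist_force: [0.5, -0.4, -0.1]
gripper_width: 0.045
grip_force: 0.0
```

>>> servo_tool:
  targets:
    - [[0,0,-20],[0,0,0],45]
    - [[0,0,-25],[0,0,0],45]
    - [[30,0,0],[0,0,0],0]
    - [[50,0,0],[0,0,0],0]
    - [[0,0,0],[0,0,0],0]
  force: 50

```text
time_s: 6.9
tcp_pos: [0.4547, 0.1458, 0.0918]
tool_rot: [-3.139, -0.013, 3.073]
wrist_force: [-0.4, -0.5, 0.2]
gripper_width: 0.0018
grip_force: 0.0
```

Run:
```python
from h import *
print(obs()); p=cam("side"); print(topix(p,[[.445,.148,.061],[.545,.141,.061],[.64,.134,.061]]).round(1).tolist())
cv2.imwrite("pics/s_rest.png",p["pixels"]); [print(r) for r in rects(p,'white',.061)]
```

```text
{'time_s': 6.9, 'tcp_pos': [0.4547, 0.1458, 0.0918], 'tool_rot': [-3.1391, -0.0133, 3.0732], 'wrist_force': [-0.3634, -0.5364, 0.2413], 'gripper_width': 0.0018, 'joints': [0.1553, 0.3538, -0.5563, 0.6741, 0.0005, 0.2236]}
[[376.8, 257.6], [329.4, 253.7], [285.1, 250.0]]
[844.1, -292.3, 121.9, 40.8, -8.7, 210.0, 147.0, 42.0, 9.0]
[779.4, 65.2, 209.3, 88.8, -36.2, 192.0, 204.0, 76.0, 54.0]
[544.2, 146.9, 190.3, 42.1, -4.0, 285.0, 246.0, 91.0, 20.0]
[809.3, 510.7, 187.4, 184.7, -89.8, 64.0, 357.0, 159.0, 114.0]
```

>>> servo_tool:
  targets:
    - [[0,0,20],[0,0,0],0]
    - [[0,0,8],[0,0,0],0]
    - [[0,0,0],[0,0,0],0]
    - [[0,0,0],[0,0,0],0]

```text
time_s: 7.35
tcp_pos: [0.4661, 0.1464, 0.0663]
tool_rot: [-3.142, -0.0, 3.071]
wrist_force: [-0.4, -0.5, -0.4]
gripper_width: -0.0001
grip_force: 0.0
```

>>> servo_tool:
  targets:
    - [[0,0,2],[0,0,0],0]
    - [[0,0,0],[0,0,0],0]

```text
time_s: 7.55
tcp_pos: [0.466, 0.1464, 0.0645]
tool_rot: [3.141, 0.001, 3.071]
wrist_force: [0.7, 0.5, 0.2]
gripper_width: -0.0001
grip_force: 0.0
```

>>> servo_tool:
  targets:
    - [[0,0,2],[0,0,0],0]
    - [[0,0,0],[0,0,0],0]

```text
time_s: 7.75
tcp_pos: [0.4655, 0.1464, 0.0622]
tool_rot: [3.142, -0.0, 3.071]
wrist_force: [0.1, -1.4, -0.8]
gripper_width: -0.0001
grip_force: 0.0
```

>>> servo_tool:
  targets:
    - [[0,0,1.5],[0,0,0],0]
    - [[0,0,0],[0,0,0],0]

```text
time_s: 7.95
tcp_pos: [0.4655, 0.1464, 0.0607]
tool_rot: [-3.142, 0.0, 3.072]
wrist_force: [0.1, 0.0, 1.0]
gripper_width: 0.0004
grip_force: 0.1
```

>>> servo_tool:
  targets:
    - [[0,0,1],[0,0,0],0]
    - [[0,0,0],[0,0,0],0]

```text
time_s: 8.15
tcp_pos: [0.4655, 0.1464, 0.0598]
tool_rot: [3.142, -0.0, 3.072]
wrist_force: [-0.5, -0.3, 0.4]
gripper_width: 0.0001
grip_force: 0.4
```

>>> servo_tool:
  targets:
    - [[0,0,1],[0,0,0],0]
    - [[0,0,0],[0,0,0],0]

```text
time_s: 8.35
tcp_pos: [0.4652, 0.1464, 0.059]
tool_rot: [3.142, -0.0, 3.072]
wrist_force: [-1.7, -0.1, 4.6]
gripper_width: -0.0001
grip_force: 2.4
```

>>> servo_tool:
  targets:
    - [[0,0,0.7],[0,0,0],0]
    - [[0,0,0],[0,0,0],0]

```text
time_s: 8.55
tcp_pos: [0.4653, 0.1465, 0.0589]
tool_rot: [3.142, -0.0, 3.072]
wrist_force: [-3.1, 0.4, 10.9]
gripper_width: -0.0002
grip_force: 5.6
```

Run:
```python
from h import *
a=cv2.imread("pics/s_rest.png"); p=cam("side"); b=p["pixels"]
c=np.hstack([cv2.resize(i[225:300,270:400],(0,0),fx=3,fy=4,interpolation=cv2.INTER_CUBIC) for i in(a,b)])
cv2.imwrite("pics/press1.png",c)
[print(r) for r in rects(p,'white',.061)]
```

```text
[843.0, -295.1, 121.7, 41.5, -5.6, 210.0, 147.0, 43.0, 9.0]
[779.4, 65.2, 209.3, 88.8, -36.2, 192.0, 204.0, 76.0, 54.0]
[544.6, 145.5, 191.7, 41.8, -6.9, 286.0, 245.0, 90.0, 22.0]
[809.3, 510.8, 187.4, 184.7, -89.7, 64.0, 357.0, 159.0, 114.0]
```

View pics/press1.png

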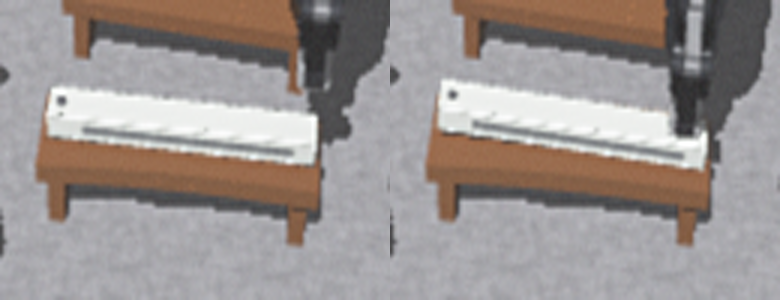

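Pressing the near end tips the bar: far end in the crop rises from v=88 to 80 and the finger went about 2.5 mm down with little force. Now the far end.

>>> servo_tool:
  targets:
    - [[0,0,-12],[0,0,0],0]
    - [[0,0,-18],[0,0,0],0]
    - [[-45,0,0],[0,0,0],0]
    - [[-48,0,0],[0,0,0],0]
    - [[-48,0,0],[0,0,0],0]

```text
time_s: 9.1
tcp_pos: [0.6082, 0.1365, 0.0892]
tool_rot: [3.141, 0.001, 3.072]
wrist_force: [1.2, 1.0, -0.6]
gripper_width: 0.0
grip_force: 0.0
```

>>> servo_tool:
  targets:
    - [[-18,0,0],[0,0,0],0]
    - [[0,0,0],[0,0,0],0]
    - [[0,0,0],[0,0,0],0]
    - [[0,0,15],[0,0,0],0]
    - [[0,0,9.5],[0,0,0],0]

```text
time_s: 9.6
tcp_pos: [0.6222, 0.1355, 0.0631]
tool_rot: [-3.141, -0.002, 3.072]
wrist_force: [-0.3, -0.4, -0.2]
gripper_width: 0.0004
grip_force: 0.0
```

Run:
```python
from h import *
p=cam("side"); print(obs()); cv2.imwrite("pics/s_rest2.png",p["pixels"])
[print(r) for r in rects(p,'white',.061)]
```

```text
{'time_s': 9.65, 'tcp_pos': [0.6213, 0.1354, 0.0614], 'tool_rot': [-3.1409, -0.0041, 3.072], 'wrist_force': [-0.8036, -0.8387, -0.2686], 'gripper_width': 0.0001, 'joints': [0.0985, 0.6327, -0.1591, 0.7831, 0.0, 0.1681]}
[842.4, -294.6, 123.1, 42.3, -5.6, 210.0, 147.0, 43.0, 9.0]
[779.4, 65.2, 209.3, 88.8, -36.2, 192.0, 204.0, 76.0, 54.0]
[544.2, 146.9, 190.2, 42.1, -3.9, 285.0, 247.0, 91.0, 19.0]
[809.5, 510.8, 187.5, 185.1, -89.8, 64.0, 357.0, 159.0, 114.0]
```

>>> servo_tool:
  targets:
    - [[0,0,1],[0,0,0],0]
    - [[0,0,0],[0,0,0],0]

```text
time_s: 9.85
tcp_pos: [0.6237, 0.1354, 0.0629]
tool_rot: [-3.142, -0.0, 3.072]
wrist_force: [-0.2, -0.3, -0.9]
gripper_width: -0.0003
grip_force: 0.0
```

>>> servo_tool:
  targets:
    - [[0,0,1],[0,0,0],0]
    - [[0,0,0],[0,0,0],0]

```text
time_s: 10.05
tcp_pos: [0.6244, 0.1353, 0.062]
tool_rot: [3.141, 0.001, 3.072]
wrist_force: [1.1, 0.1, -0.1]
gripper_width: 0.0001
grip_force: 0.0
```

Bar came level again. Continue pressing the far end.

>>> servo_tool:
  targets:
    - [[0,0,1.5],[0,0,0],0]
    - [[0,0,0],[0,0,0],0]

```text
time_s: 10.25
tcp_pos: [0.6244, 0.1353, 0.0602]
tool_rot: [3.141, 0.001, 3.071]
wrist_force: [0.4, 0.1, 0.4]
gripper_width: -0.0001
grip_force: 0.3
```

>>> servo_tool:
  targets:
    - [[0,0,1.5],[0,0,0],0]
    - [[0,0,0],[0,0,0],0]

```text
time_s: 10.45
tcp_pos: [0.6248, 0.1353, 0.0592]
tool_rot: [3.141, 0.001, 3.071]
wrist_force: [1.1, 0.1, 3.6]
gripper_width: 0.0001
grip_force: 1.6
```

>>> servo_tool:
  targets:
    - [[0,0,1],[0,0,0],0]
    - [[0,0,0],[0,0,0],0]

```text
time_s: 10.65
tcp_pos: [0.6248, 0.1353, 0.059]
tool_rot: [3.141, 0.002, 3.071]
wrist_force: [-2.8, -0.8, 9.7]
gripper_width: 0.0002
grip_force: 4.5
```

Run:
```python
from h import *
p=cam("side"); print(obs()); cv2.imwrite("pics/s_p2.png",p["pixels"])
[print(r) for r in rects(p,'white',.061)]
```

```text
{'time_s': 10.7, 'tcp_pos': [0.6249, 0.1353, 0.059], 'tool_rot': [3.1414, 0.0018, 3.0715], 'wrist_force': [-1.6597, -1.001, 8.5019], 'gripper_width': 0.0001, 'joints': [0.0979, 0.6371, -0.158, 0.774, -0.0001, 0.168]}
[842.5, -294.1, 123.1, 43.2, -5.6, 210.0, 147.0, 43.0, 9.0]
[779.5, 65.9, 209.9, 88.7, -37.0, 192.0, 204.0, 76.0, 54.0]
[543.7, 145.3, 191.2, 42.0, -1.0, 285.0, 249.0, 91.0, 15.0]
[809.5, 510.8, 187.5, 185.1, -89.8, 64.0, 357.0, 159.0, 114.0]
```

>>> servo_tool:
  targets:
    - [[0,0,-12],[0,0,0],0]
    - [[0,0,-23],[0,0,0],0]
    - [[40,0,0],[0,0,0],45]
    - [[39.5,0,0],[0,0,0],45]
    - [[0,0,0],[0,0,0],45]

```text
time_s: 11.2
tcp_pos: [0.537, 0.1409, 0.0914]
tool_rot: [-3.14, -0.009, 3.073]
wrist_force: [-0.1, 0.1, -0.5]
gripper_width: 0.0433
grip_force: 0.0
```

>>> servo_tool:
  targets:
    - [[0,0,0],[0,0,0],45]
    - [[0,0,20],[0,0,0],45]
    - [[0,0,19],[0,0,0],45]
    - [[0,0,4],[0,0,0],45]
    - [[0,0,0],[0,0,0],45]

```text
time_s: 11.7
tcp_pos: [0.5453, 0.1407, 0.0491]
tool_rot: [-3.141, -0.001, 3.071]
wrist_force: [0.7, 0.5, 1.0]
gripper_width: 0.0449
grip_force: 0.0
```

>>> servo_tool:
  targets:
    - [[0,0,0],[0,0,0],15]
    - [[0,0,0],[0,0,0],15]
    - [[0,0,0],[0,0,0],15]
    - [[0,0,0],[0,0,0],15]
  force: 50

```text
time_s: 12.1
tcp_pos: [0.5461, 0.1408, 0.0507]
tool_rot: [3.141, 0.002, 3.071]
wrist_force: [0.6, -1.8, 4.8]
gripper_width: 0.0224
grip_force: 49.8
```

>>> servo_tool:
  targets:
    - [[0,0,-20],[0,0,0],15]
    - [[0,0,-40],[0,0,0],15]
    - [[0,0,-30],[0,0,0],15]
    - [[14,29,0],[0,0,0],15]
    - [[14,29,0],[0,0,0],15]

```text
time_s: 12.6
tcp_pos: [0.5215, 0.201, 0.1407]
tool_rot: [3.141, 0.002, 3.069]
wrist_force: [0.3, 0.4, -2.6]
gripper_width: 0.0228
grip_force: 49.4
```

>>> servo_tool:
  targets:
    - [[13,29,0],[0,0,0],15]
    - [[13,28.5,0],[0,0,0],15]
    - [[0,0,45],[0,0,0],15]
    - [[0,0,45],[0,0,0],15]
    - [[0,0,36],[0,0,0],15]

```text
time_s: 13.1
tcp_pos: [0.4975, 0.26, 0.0115]
tool_rot: [-3.141, -0.002, 3.073]
wrist_force: [-0.2, 0.1, -2.3]
gripper_width: 0.0226
grip_force: 49.5
```

>>> servo_tool:
  targets:
    - [[0,0,0],[0,0,0],15]
    - [[0,0,3],[0,0,0],15]
    - [[0,0,0],[0,0,0],15]

```text
time_s: 13.4
tcp_pos: [0.5004, 0.2603, 0.0122]
tool_rot: [3.14, 0.002, 3.071]
wrist_force: [0.6, -0.1, -2.6]
gripper_width: 0.0222
grip_force: 49.8
```

>>> servo_tool:
  targets:
    - [[0,0,4],[0,0,0],15]
    - [[0,0,0],[0,0,0],15]

```text
time_s: 13.6
tcp_pos: [0.5, 0.2601, 0.0077]
tool_rot: [3.141, 0.002, 3.071]
wrist_force: [0.2, -0.3, -2.9]
gripper_width: 0.0226
grip_force: 49.8
```

>>> servo_tool:
  targets:
    - [[0,0,1.5],[0,0,0],15]
    - [[0,0,0],[0,0,0],15]

```text
time_s: 13.8
tcp_pos: [0.4996, 0.26, 0.0057]
tool_rot: [3.141, 0.001, 3.071]
wrist_force: [0.2, 0.8, 0.9]
gripper_width: 0.0225
grip_force: 50.1
```

>>> servo_tool:
  targets:
    - [[0,0,1],[0,0,0],15]
    - [[0,0,0],[0,0,0],15]

```text
time_s: 14.0
tcp_pos: [0.4996, 0.26, 0.0056]
tool_rot: [3.141, 0.001, 3.072]
wrist_force: [-4.0, -0.4, 10.3]
gripper_width: 0.0224
grip_force: 51.2
```

>>> servo_tool:
  targets:
    - [[0,0,-1],[0,0,0],45]
    - [[0,0,0],[0,0,0],45]
    - [[0,0,0],[0,0,0],45]
    - [[0,0,-40],[0,0,0],45]
    - [[0,0,-48],[0,0,0],45]

```text
time_s: 14.5
tcp_pos: [0.4969, 0.259, 0.0917]
tool_rot: [-3.139, -0.005, 3.071]
wrist_force: [1.2, 0.4, 0.5]
gripper_width: 0.0452
grip_force: 0.0
```

>>> servo_tool:
  targets:
    - [[0,0,-48],[0,0,0],76]
    - [[-18,-38.5,-48],[0,0,0],76]
    - [[-18,-38.5,0],[0,0,0],76]
    - [[-18,-38.5,0],[0,0,0],76]
    - [[0,0,0],[0,0,0],76]

```text
time_s: 15.0
tcp_pos: [0.5435, 0.1455, 0.1789]
tool_rot: [-3.14, 0.002, 3.066]
wrist_force: [-0.6, 0.5, 0.2]
gripper_width: 0.076
grip_force: 0.0
```

>>> servo_tool:
  targets:
    - [[0,0,0],[0,0,0],76]

```text
time_s: 15.1
tcp_pos: [0.5415, 0.1488, 0.1783]
tool_rot: [3.141, -0.001, 3.069]
wrist_force: [0.8, 1.4, 0.8]
gripper_width: 0.076
grip_force: 0.0
```

Run:
```python
from h import *
p=cam("wrist"); cv2.imwrite("pics/w3.png",p["pixels"]); print(obs())
for k,z in(('brown',.045),('white',.016)):
    for r in rects(p,k,z): print(r)
s=cam("scene"); cv2.imwrite("pics/cr.png",cv2.resize(s["pixels"][160:280,120:340],(0,0),fx=3.5,fy=3.5,interpolation=cv2.INTER_CUBIC))
for t in("bust","bracelet_bar","ring_box"): print(t,[(toworld(s,[[(r["rect"][0]+r["rect"][2])/2,r["rect"][3]-8]],0).round(3).tolist(),r["score"]) for r in vision.look_for(s,t)])
```

```text
{'time_s': 15.15, 'tcp_pos': [0.5411, 0.1496, 0.1781], 'tool_rot': [3.1413, -0.001, 3.0709], 'wrist_force': [-0.2683, 0.6442, -0.0594], 'gripper_width': 0.076, 'joints': [0.138, 0.388, -0.2439, 0.9398, 0.0005, 0.2087]}
[463.1, 23.3, 73.3, 49.0, 81.4, 54.0, 78.0, 119.0, 86.0]
[544.5, 141.1, 197.9, 59.8, -3.0, 257.0, 79.0, 96.0, 284.0]
[511.1, 27.5, 10.1, 9.2, -4.1, 129.0, 189.0, 14.0, 16.0]
[575.5, 3.4, 123.5, 64.2, -7.9, 68.0, 206.0, 97.0, 159.0]
[497.8, 261.2, 189.0, 23.6, -4.0, 445.0, 2.0, 57.0, 272.0]
[720.4, 59.6, 23.8, 11.1, -37.1, 220.0, 416.0, 21.0, 21.0]
bust [([[0.746, 0.243]], 0.66)]
bracelet_bar [([[0.737, -0.24]], 0.64)]
ring_box [([[0.339, -0.171]], 0.79), ([[0.607, -0.142]], 0.75), ([[0.349, 0.105]], 0.62)]
```

View pics/w3.png

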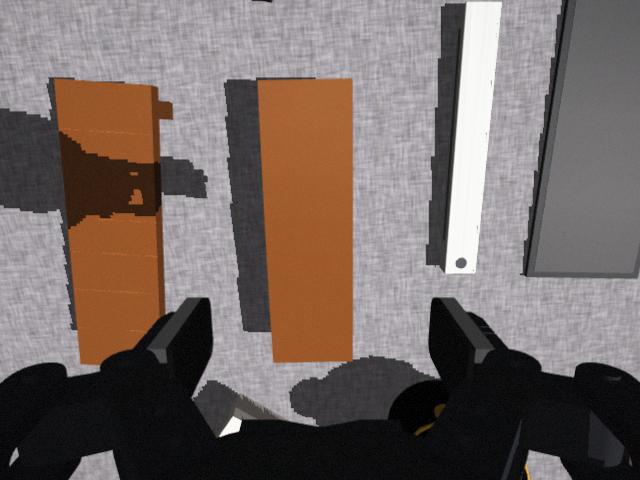

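View pics/cr.png

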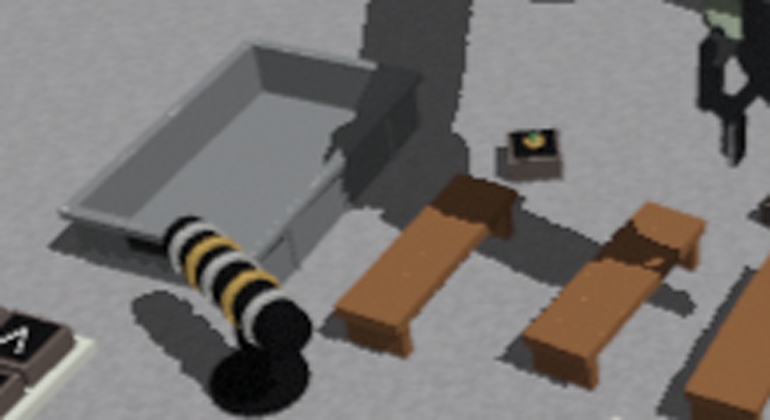

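>>> servo_tool:
  targets:
    - [[-4,-8.3,30],[0,0,0],77]
    - [[0,0,40],[0,0,0],77]
    - [[0,0,40],[0,0,0],77]
    - [[0,0,35],[0,0,0],77]
    - [[0,0,18],[0,0,0],77]

```text
time_s: 15.85
tcp_pos: [0.5423, 0.1417, 0.0124]
tool_rot: [-3.141, -0.004, 3.073]
wrist_force: [0.4, 0.2, -0.1]
gripper_width: 0.0772
grip_force: 0.0
```

>>> servo_tool:
  targets:
    - [[0,0,0],[0,0,0],77]
    - [[0,0,0],[0,0,0],50]
    - [[0,0,0],[0,0,0],50]
    - [[0,0,0],[0,0,0],50]
    - [[0,0,0],[0,0,0],50]
  force: 60

```text
time_s: 16.35
tcp_pos: [0.5458, 0.1413, 0.0167]
tool_rot: [3.141, 0.002, 3.072]
wrist_force: [-0.9, 1.4, 2.5]
gripper_width: 0.0588
grip_force: 65.3
```

Run:
```python
from h import *
s=cam("scene"); print(obs())
# crate rim corners from crop (160,120 offset, x3.5): outer top rim: far-left(248,42) far-right(422,75)? near-left(62,212)
f=lambda a:[[120+u/3.5,160+v/3.5] for u,v in a]
print(toworld(s,f([(248,42),(422,76),(62,212)]),.06).round(3).tolist())
print("bottom +y edge far corner",toworld(s,f([(278,284)]),0).round(3).tolist())
```

```text
{'time_s': 16.4, 'tcp_pos': [0.5458, 0.1413, 0.0167], 'tool_rot': [3.1409, 0.002, 3.0717], 'wrist_force': [0.2447, 0.819, 4.0369], 'gripper_width': 0.0588, 'joints': [0.1223, 0.5793, -0.411, 0.5784, 0.0003, 0.1922]}
[[0.351, -0.467], [0.345, -0.277], [0.645, -0.462]]
bottom +y edge far corner [[0.605, -0.286]]
```

>>> servo_tool:
  targets:
    - [[0,0,-15],[0,0,0],50]
    - [[0,0,-40],[0,0,0],50]
    - [[0,0,-45],[0,0,0],50]
    - [[0,0,-45],[0,0,0],50]
    - [[0,0,-38],[0,0,0],50]

```text
time_s: 16.9
tcp_pos: [0.5451, 0.141, 0.2013]
tool_rot: [3.141, 0.002, 3.071]
wrist_force: [1.3, 1.1, -1.8]
gripper_width: 0.0592
grip_force: 65.7
```

>>> servo_tool:
  targets:
    - [[2,-25,0],[0,0,0],50]
    - [[2,-40,0],[0,0,0],50]
    - [[1,-45,0],[0,0,0],50]
    - [[1,-45,0],[0,0,0],50]
    - [[1,-45,0],[0,0,0],50]

```text
time_s: 17.4
tcp_pos: [0.5234, -0.0595, 0.1988]
tool_rot: [-3.141, 0.0, 3.072]
wrist_force: [0.8, 0.2, -1.7]
gripper_width: 0.059
grip_force: 65.7
```

>>> servo_tool:
  targets:
    - [[1,-45,0],[0,0,0],50]
    - [[1,-45,0],[0,0,0],50]
    - [[1,-45,0],[0,0,0],50]
    - [[1,-45,0],[0,0,0],50]
    - [[1,-45,0],[0,0,0],50]

```text
time_s: 17.9
tcp_pos: [0.5025, -0.2839, 0.1987]
tool_rot: [-3.142, 0.0, 3.071]
wrist_force: [-0.0, 0.2, -1.6]
gripper_width: 0.0588
grip_force: 65.7
```

>>> servo_tool:
  targets:
    - [[2,-40,0],[0,0,0],50]
    - [[2,-30,0],[0,0,0],50]
    - [[0,-20,0],[0,0,-0.3],50]
    - [[0,0,0],[0,0,-0.25],50]
    - [[0,0,0],[0,0,0],50]

```text
time_s: 18.4
tcp_pos: [0.4923, -0.3723, 0.1982]
tool_rot: [3.141, -0.0, -3.136]
wrist_force: [0.4, 0.8, -2.2]
gripper_width: 0.0586
grip_force: 65.7
```

>>> servo_tool:
  targets:
    - [[0,0,0],[0,0,0],50]
    - [[0,0,0],[0,0,0],50]

```text
time_s: 18.6
tcp_pos: [0.4929, -0.371, 0.1986]
tool_rot: [3.141, -0.0, -3.135]
wrist_force: [0.2, 0.2, -1.7]
gripper_width: 0.059
grip_force: 65.7
```

Run:
```python
from h import *
p=cam("wrist"); print(obs()); s=cam("side")
w=np.hstack([p["pixels"],s["pixels"]]); cv2.imwrite("pics/w4.png",cv2.resize(w,(800,300)))
```

```text
{'time_s': 18.65, 'tcp_pos': [0.493, -0.371, 0.1987], 'tool_rot': [3.1415, 0.0, -3.1344], 'wrist_force': [1.008, -0.0723, -1.0095], 'gripper_width': 0.0589, 'joints': [-0.7647, 0.4717, -0.0566, 1.0425, 0.0, -0.7719]}
```

View pics/w4.png

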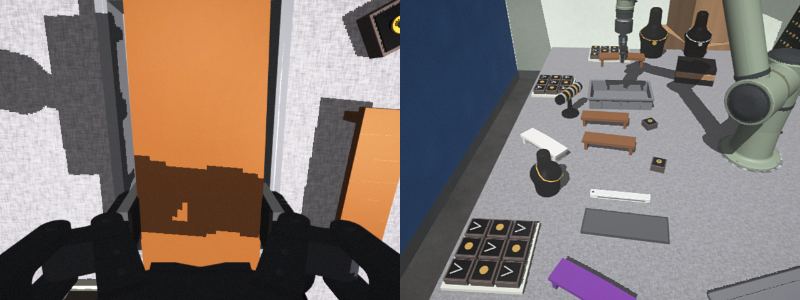

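Run:
```python
from h import *
p=cam("wrist"); 
for v in(100,200): print(toworld(p,np.array([[102,v],[126,v],[272,v],[290,v]])/.625,.06).round(3).tolist())
row=cv2.cvtColor(p["pixels"],cv2.COLOR_BGR2GRAY)
for v in(40,200): print([int(i) for i in row[v,140:220:3]],[int(i) for i in row[v,420:500:3]])
print(toworld(p,[[140,200],[420,200]],.06))
```

```text
[[0.449, -0.475], [0.449, -0.45], [0.447, -0.294], [0.447, -0.275]]
[[0.565, -0.486], [0.565, -0.457], [0.564, -0.285], [0.564, -0.264]]
[79, 77, 85, 90, 85, 74, 72, 72, 74, 73, 70, 68, 44, 40, 44, 69, 120, 122, 118, 141, 153, 152, 151, 153, 154, 153, 153] [156, 154, 158, 155, 42, 42, 45, 40, 42, 59, 195, 194, 235, 195, 192, 194, 214, 226, 229, 215, 229, 222, 221, 203, 211, 208, 197]
[96, 90, 85, 95, 98, 97, 100, 89, 77, 78, 75, 71, 73, 72, 74, 73, 66, 42, 45, 127, 125, 125, 128, 124, 147, 154, 149] [163, 160, 44, 45, 43, 44, 146, 202, 215, 201, 202, 201, 222, 223, 225, 212, 221, 220, 228, 222, 225, 214, 208, 225, 225, 228, 228]
[[ 0.47578017 -0.49363538]
 [ 0.47435334 -0.30233091]]
```

>>> servo_tool:
  targets:
    - [[0,0,35],[0,0,0],50]
    - [[0,0,40],[0,0,0],50]
    - [[0,0,40],[0,0,0],50]
    - [[0,0,35],[0,0,0],50]
    - [[0,0,18],[0,0,0],50]

```text
time_s: 19.25
tcp_pos: [0.4914, -0.3697, 0.0273]
tool_rot: [3.138, -0.003, -3.135]
wrist_force: [-0.4, -0.1, -2.0]
gripper_width: 0.0591
grip_force: 65.6
```

>>> servo_tool:
  targets:
    - [[0,0,0],[0,0,0],50]
    - [[0,0,3],[0,0,0],50]
    - [[0,0,0],[0,0,0],50]

```text
time_s: 19.55
tcp_pos: [0.4938, -0.3723, 0.0288]
tool_rot: [-3.14, 0.002, -3.135]
wrist_force: [0.2, -0.1, -1.4]
gripper_width: 0.0587
grip_force: 65.6
```

>>> servo_tool:
  targets:
    - [[0,0,2],[0,0,0],50]
    - [[0,0,0],[0,0,0],50]

```text
time_s: 19.75
tcp_pos: [0.4934, -0.3721, 0.0265]
tool_rot: [-3.14, 0.001, -3.135]
wrist_force: [-0.2, -0.3, -2.5]
gripper_width: 0.059
grip_force: 65.6
```

>>> servo_tool:
  targets:
    - [[0,0,1.5],[0,0,0],50]
    - [[0,0,0],[0,0,0],50]

```text
time_s: 19.95
tcp_pos: [0.4929, -0.3717, 0.0242]
tool_rot: [-3.141, 0.0, -3.135]
wrist_force: [0.9, 0.3, -1.7]
gripper_width: 0.059
grip_force: 65.6
```

>>> servo_tool:
  targets:
    - [[0,0,1.5],[0,0,0],50]
    - [[0,0,0],[0,0,0],50]

```text
time_s: 20.15
tcp_pos: [0.4927, -0.3715, 0.0223]
tool_rot: [3.141, -0.0, -3.135]
wrist_force: [-0.2, 0.6, -2.6]
gripper_width: 0.0586
grip_force: 65.6
```

>>> servo_tool:
  targets:
    - [[0,0,1],[0,0,0],50]
    - [[0,0,0],[0,0,0],50]

```text
time_s: 20.35
tcp_pos: [0.4929, -0.3717, 0.0217]
tool_rot: [-3.141, 0.0, -3.135]
wrist_force: [-0.3, 0.8, 0.8]
gripper_width: 0.0589
grip_force: 65.9
```

>>> servo_tool:
  targets:
    - [[0,0,0.7],[0,0,0],50]
    - [[0,0,0],[0,0,0],50]

```text
time_s: 20.55
tcp_pos: [0.4929, -0.3716, 0.0217]
tool_rot: [-3.141, 0.0, -3.135]
wrist_force: [-3.0, 1.7, 5.9]
gripper_width: 0.0584
grip_force: 66.5
```

>>> servo_tool:
  targets:
    - [[0,0,-0.5],[0,0,0],77]
    - [[0,0,0],[0,0,0],77]
    - [[0,0,0],[0,0,0],77]
    - [[0,0,-20],[0,0,0],77]
    - [[0,0,-45],[0,0,0],77]

```text
time_s: 21.05
tcp_pos: [0.4903, -0.3693, 0.083]
tool_rot: [3.136, -0.006, -3.135]
wrist_force: [-0.5, -0.4, -0.3]
gripper_width: 0.077
grip_force: 0.0
```

>>> servo_tool:
  targets:
    - [[0,0,-45],[0,0,0],77]
    - [[0,0,-45],[0,0,0],60]
    - [[0,0,-20],[0,0,0],45]
    - [[0,30,0],[0,0,0],45]
    - [[0,45,0],[0,0,0],45]

```text
time_s: 21.55
tcp_pos: [0.4931, -0.2983, 0.1973]
tool_rot: [-3.139, 0.003, -3.138]
wrist_force: [1.3, 0.5, -0.5]
gripper_width: 0.0453
grip_force: 0.0
```

Run:
```python
from h import *
s=cam("side"); print(obs()); w=s["pixels"]; c=cam("scene")["pixels"]
cv2.imwrite("pics/a5.png",np.hstack([cv2.resize(w[100:200,270:430],(400,300)),cv2.resize(c[160:270,120:280],(400,300))]))
```

```text
{'time_s': 21.6, 'tcp_pos': [0.4915, -0.2893, 0.1963], 'tool_rot': [3.1359, -0.0005, -3.1319], 'wrist_force': [-3.0883, 7.6951, -1.418], 'gripper_width': 0.0451, 'joints': [-0.6636, 0.391, -0.1897, 0.994, 0.0041, -0.6733]}
```

View pics/a5.png

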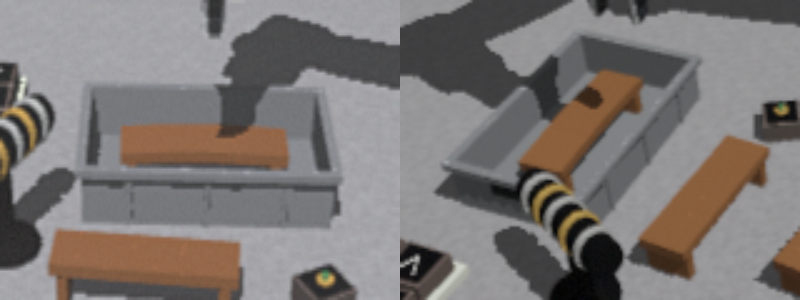

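The riser stands on its legs inside the crate. That was the last picture I may view; the rest goes by numbers.

>>> servo_tool:
  targets:
    - [[0,45,0],[0,0,0],45]
    - [[0,45,0],[0,0,0],45]
    - [[0,45,0],[0,0,0],45]
    - [[0,45,0],[0,0,0],45]
    - [[0,45,0],[0,0,0],45]

```text
time_s: 22.15
tcp_pos: [0.4909, -0.0703, 0.1963]
tool_rot: [-3.141, 0.0, -3.135]
wrist_force: [1.5, -0.3, -0.0]
gripper_width: 0.0455
grip_force: 0.0
```

>>> servo_tool:
  targets:
    - [[0,45,0],[0,0,0],45]
    - [[0,45,0],[0,0,0],45]
    - [[0,45,0],[0,0,0],45]
    - [[0,45,0],[0,0,0],45]
    - [[0,45,0],[0,0,0],45]

```text
time_s: 22.65
tcp_pos: [0.4895, 0.155, 0.1965]
tool_rot: [-3.141, 0.001, -3.135]
wrist_force: [0.1, -0.2, 0.0]
gripper_width: 0.0448
grip_force: 0.0
```

>>> servo_tool:
  targets:
    - [[-2,40,0],[0,0,0],45]
    - [[-3,40,0],[0,0,0],45]
    - [[-2,27,0],[0,0,0.55],45]
    - [[0,0,0],[0,0,0],45]
    - [[0,0,0],[0,0,0],45]

```text
time_s: 23.15
tcp_pos: [0.4956, 0.2605, 0.1959]
tool_rot: [-3.141, -0.0, 3.073]
wrist_force: [0.9, -0.6, 0.9]
gripper_width: 0.0449
grip_force: 0.0
```

Run:
```python
from h import *
p=cam("wrist"); print(obs())
[print(r) for r in rects(p,'white',.016)]
g=cv2.cvtColor(p["pixels"],cv2.COLOR_BGR2GRAY); m=((g>50)&(g<105)).astype(np.uint8)
m=cv2.morphologyEx(m,cv2.MORPH_OPEN,np.ones((9,9))); n,l,s,_=cv2.connectedComponentsWithStats(m); print(s[s[:,4]>3000].tolist())
# pad corners seen in first wrist picture, pixels by eye
```

```text
{'time_s': 23.2, 'tcp_pos': [0.4955, 0.2598, 0.196], 'tool_rot': [-3.1408, -0.0005, 3.0719], 'wrist_force': [-0.7143, -0.5713, 0.1264], 'gripper_width': 0.0448, 'joints': [0.3513, 0.3699, -0.2227, 0.9791, -0.0005, 0.421]}
[497.9, 261.2, 188.8, 23.4, -4.0, 305.0, 91.0, 32.0, 236.0]
[731.7, 72.3, 31.6, 14.9, 86.1, 122.0, 466.0, 34.0, 14.0]
[[0, 0, 640, 480, 266362], [390, 15, 139, 315, 32400], [0, 216, 50, 195, 7694]]
```

Run:
```python
from h import *
p=cam("wrist"); g=cv2.cvtColor(p["pixels"],cv2.COLOR_BGR2GRAY); m=((g>50)&(g<105)).astype(np.uint8)
m=cv2.morphologyEx(m,cv2.MORPH_OPEN,np.ones((9,9))); n,l,s,_=cv2.connectedComponentsWithStats(m)
for i in range(1,n):
    if 20000<s[i,4]<60000:
        c,_=cv2.findContours((l==i).astype(np.uint8),cv2.RETR_EXTERNAL,cv2.CHAIN_APPROX_NONE)
        print(s[i],cv2.minAreaRect((toworld(p,c[0][:,0],.004)*1000).astype(np.float32)))
```

```text
[  391    15   139   314 32197] ((482.83221435546875, 367.732666015625), (89.96318054199219, 249.6322479248047), 84.99907684326172)
```

>>> servo_tool:
  targets:
    - [[-2.5,1,45],[0,0,0],45]
    - [[0,0,45],[0,0,0],45]
    - [[0,0,45],[0,0,0],45]
    - [[0,0,35],[0,0,0],45]
    - [[0,0,20],[0,0,0],45]

```text
time_s: 23.75
tcp_pos: [0.4965, 0.2589, 0.0035]
tool_rot: [-3.14, -0.004, 3.07]
wrist_force: [0.3, 0.1, 0.4]
gripper_width: 0.0449
grip_force: 0.0
```

>>> servo_tool:
  targets:
    - [[0,0,0],[0,0,0],45]
    - [[0,0,0],[0,0,0],15]
    - [[0,0,0],[0,0,0],15]
    - [[0,0,0],[0,0,0],15]
    - [[0,0,0],[0,0,0],15]
  force: 50

```text
time_s: 24.25
tcp_pos: [0.4994, 0.2614, 0.0078]
tool_rot: [3.141, 0.003, 3.071]
wrist_force: [0.2, -0.7, 6.2]
gripper_width: 0.0225
grip_force: 50.7
```

>>> servo_tool:
  targets:
    - [[0,0,-20],[0,0,0],15]
    - [[0,0,-40],[0,0,0],15]
    - [[8,35,0],[0,0,0],15]
    - [[8,40,0],[0,0,0],15]
    - [[7,30,0],[0,0,0.125],15]

```text
time_s: 24.75
tcp_pos: [0.4828, 0.3697, 0.0674]
tool_rot: [3.14, 0.001, 3.054]
wrist_force: [0.1, 0.8, -1.7]
gripper_width: 0.0219
grip_force: 49.9
```

>>> servo_tool:
  targets:
    - [[0,0,0],[0,0,0],15]
    - [[0,0,0],[0,0,0],15]
    - [[0,0,30],[0,0,0],15]
    - [[0,0,18],[0,0,0],15]
    - [[0,0,0],[0,0,0],15]

```text
time_s: 25.25
tcp_pos: [0.4805, 0.365, 0.0157]
tool_rot: [-3.138, -0.005, 3.053]
wrist_force: [0.0, 0.0, -2.8]
gripper_width: 0.0222
grip_force: 49.9
```

>>> servo_tool:
  targets:
    - [[0,0,0],[0,0,0],15]
    - [[0,0,1.5],[0,0,0],15]
    - [[0,0,0],[0,0,0],15]

```text
time_s: 25.55
tcp_pos: [0.4835, 0.3678, 0.0179]
tool_rot: [3.141, 0.002, 3.054]
wrist_force: [-0.7, 0.5, -2.2]
gripper_width: 0.0223
grip_force: 49.9
```

>>> servo_tool:
  targets:
    - [[0,0,3],[0,0,0],15]
    - [[0,0,0],[0,0,0],15]

```text
time_s: 25.75
tcp_pos: [0.4827, 0.3676, 0.014]
tool_rot: [3.141, 0.0, 3.054]
wrist_force: [0.4, -0.1, -1.6]
gripper_width: 0.0222
grip_force: 49.9
```

>>> servo_tool:
  targets:
    - [[0,0,1.5],[0,0,0],15]
    - [[0,0,0],[0,0,0],15]

```text
time_s: 25.95
tcp_pos: [0.4825, 0.3676, 0.0122]
tool_rot: [-3.141, -0.0, 3.054]
wrist_force: [-0.2, -0.1, -1.7]
gripper_width: 0.0222
grip_force: 49.9
```

>>> servo_tool:
  targets:
    - [[0,0,1],[0,0,0],15]
    - [[0,0,0],[0,0,0],15]

```text
time_s: 26.15
tcp_pos: [0.4826, 0.3677, 0.0118]
tool_rot: [3.142, 0.0, 3.054]
wrist_force: [-2.3, -1.2, 3.5]
gripper_width: 0.0225
grip_force: 50.5
```

>>> servo_tool:
  targets:
    - [[0,0,0],[0,0,0],45]
    - [[0,0,0],[0,0,0],45]
    - [[0,0,0],[0,0,0],45]
    - [[0,0,-30],[0,0,0],45]
    - [[0,0,-45],[0,0,0],45]

```text
time_s: 26.65
tcp_pos: [0.4804, 0.3662, 0.0842]
tool_rot: [-3.138, -0.005, 3.054]
wrist_force: [1.8, 0.5, -0.3]
gripper_width: 0.0452
grip_force: 0.0
```

>>> servo_tool:
  targets:
    - [[0,0,-45],[0,0,0],45]
    - [[0,0,-45],[0,0,0],45]
    - [[0,0,-20],[0,0,0],45]
    - [[0,0,0],[0,0,0],45]
    - [[0,0,0],[0,0,0],45]

```text
time_s: 27.15
tcp_pos: [0.4826, 0.3676, 0.1962]
tool_rot: [3.141, 0.0, 3.054]
wrist_force: [0.6, -0.5, -0.1]
gripper_width: 0.0454
grip_force: 0.0
```

Run:
```python
from h import *
p=cam("wrist"); print(obs()); print([r for r in rects(p,'white',.02) if r[1]>300])
s=cam("side"); print([r for r in rects(s,'brown',.045)])
for z in(.05,): print([r for r in rects(s,'brown',z) if r[1]<-200])
```

```text
{'time_s': 27.2, 'tcp_pos': [0.482, 0.3672, 0.1951], 'tool_rot': [-3.1406, -0.0015, 3.054], 'wrist_force': [0.548, -0.1594, -0.6955], 'gripper_width': 0.0451, 'joints': [0.5293, 0.4552, -0.0927, 1.0247, 0.0, 0.6169]}
[[481.0, 368.8, 188.0, 23.4, -4.9, 305.0, 85.0, 32.0, 239.0]]
[[532.7, -367.6, 111.5, 76.3, 3.2, 319.0, 142.0, 37.0, 13.0], [573.4, -135.5, 165.1, 113.2, -2.5, 290.0, 177.0, 64.0, 24.0], [556.5, 11.3, 159.7, 106.2, 6.2, 292.0, 211.0, 70.0, 28.0]]
[[532.8, -358.0, 110.6, 75.7, 3.2, 319.0, 142.0, 37.0, 13.0]]
```

```bash
python3 -c "
from cell import job
print(job.sign_off())"
```

```text
the job is handed in; nothing more can be done
None
```

The straightedge rocked on riser 3 (the one nearest the pad) at both ends, so I set it on its legs in the crate, laid the straightedge back along the middle of its pad, and handed the job in at about 27 s. I didn't test the other two risers; the last images show both where they stood.

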